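# Knock a stuck specimen block up out of its pocket

### The arm

A 6-joint arm with a two-finger parallel gripper is mounted at the origin on the work surface. World frame = base frame: x ahead of the robot, y to its left, z up, the work surface at z = 0. Lengths are in m, angles in degrees, forces in N, time in s.
With the tool pointing down it reaches from about 0.375 to 0.9 m from the base axis. Payload 3.1 kg.
Tool frame: the origin (TCP) lies where the fingers leave the gripper's body, on its centre line; the fingertips stand 70 mm ahead of it and the grasp point (between the pads) lies 51 mm ahead of it; z points along the fingers, y is the line along which they close (so a half turn about z gives the same grasp; the last joint's range is limited). The gripper opens to 87 mm and grips with 3 to 60 N. Pads are 19 mm wide; open, the fingers measure 117 mm over their backs; the gripper's body (75 mm by 190 mm) begins 51 mm behind the grasp point.
Start: joints at [65.231, 30.224, 82.088, -0, 67.689, -10.227], TCP at [0.157, 0.605, 0.292] pointing down, gripper open.
Joint ranges: [-176.69, 176.69], [-43.24, 126.21], [12.49, 139.97], [-82, 262], [0, 151.66], [-163.58, 163.58]. Speed limits (degrees/s): [159.86, 159.86, 180, 180, 180, 180].

### API

Orientations are given as a 3x3 rotation matrix whose columns are the frame's x, y, z axes.
In Python, from rig import readout, capture, calibration, bot, look_for gives the robot as it stands. The module is installed in compiled form; this text tells all that it offers.
- The arm moves only by the shell command python3 -m pendant 'ROWS'. ROWS is JSON, a list of rows, each a list of 7 numbers: the shift along the tool's x, y, z normalised to -1 to 1, where 1 is 200 mm, then the turn, a rotation vector about the tool's x, y, z normalised to -1 to 1, where 1 is 180 degrees, then the closure, from -1 (fully open) to 1 (shut). In form: [[dx, dy, dz, ax, ay, az, grip], ...]. A call has 1 to 8 rows; each row is the pose to reach, as a shift and turn from the pose commanded when the call began, along the tool's axes at that moment, turning the shorter way round; what a row does not reach only later rows make up. A row lasts 1/10 s, in which the tool goes at most 50 mm and 8.59 degrees, less where a joint would pass 70% of its speed; a pose out of reach is approached as far as the arm can. A call with a number of a shift or a turn outside -1 to 1 is refused whole. A call with a gripper value outside its range is refused whole. The fingers move at their own pace and stop on an object; the grip force is fixed at half the most. Time passes only in rows, so rows that repeat a pose let the fingers close. It gives the time, the measured TCP pose, the force, the opening and the grip force at its end, in the units of the state.
- readout.read_state(): the state, without advancing time (a new reading comes with each control period).
- capture(name): name is "scene" or "top" or "wrist"; returns (picture, depth): 420x560x3 uint8, red, green, blue; 420x560 float32, m along the optical axis (not along the pixel's ray), 0 where there is no reading.
- calibration(name): a dict with "mtx" (3x3 intrinsics, pixels), "k1" (the pictures are not rectified: a ray, as slopes to the right and down, at radius r is drawn at 1 + k1 r^2 times it, then the intrinsics apply), "T" (4x4, takes a point from camera to world coordinates); the wrist camera has in their place "mount" (4x4, takes a point from camera to tool coordinates, whose origin is the TCP and whose axes are the flange's). Camera axes: x right, y down, z forward; pixel columns grow to the right and rows downward; lengths in m; the calibration is good to about 2 mm. A picture is of the moment at which its call begins: read the wrist's pose just before it. calibration takes no time and is no camera call.
- bot.hand_in(): hands the job in; it is judged then, once.
Trained networks look in the newest picture that a camera, given by its name, has taken for a name from the list of things; names that differ only in an ending like _2 or _b are one class to them, and where a whole thing is asked for, a point or a joint stands for the part that bears it (a point fixed in the world has none). Each returns a list of dicts, best first, with "conf" (0 to 1); they miss things now and then, are a little off and sometimes report something else, mostly with a low value. They report only what shows in the picture. A call takes as long as a camera call. They do not tell look-alikes from the thing itself.
- look_for(thing, camera): "extent" ([left, top, right, bottom] in pixels, round what is visible of it).
The state is a dict: "time_s": time; "joint_positions": joint angles; "qvel": joint speeds; "tau": joint torques, N m; "position": TCP position; "tcp_rot": TCP orientation; "force": force on the tool from outside, world axes, zero at the start; "moment": the same for the moment, N m; "opening": opening from 0.0 (shut) to 1.0 (fully open); "grasp_force": force on a finger pad.
Only numpy, scipy, OpenCV 4.12 (cv2) and the standard library are available. Lean on these libraries where they do the work, as an engineer would, in place of code of your own. Each camera call takes 0.05 s, during which the arm holds its last target. There are 200 camera calls.

### The job

The cast specimen block is stuck in the round pocket of the bridge stand. Take the ejector frame by its handle, bring its rod under the bridge, feel gently for the hidden hole along the slot in the underside without forcing the frame against the stand, and push the block up with the rod until it stands about 10 mm out of the pocket. Then draw the rod out downwards, leave the block sitting up in its pocket, and stand the frame upright on the bench clear of the stand, touching the block only with the rod and leaving everything else where it is.

Things in the scene. Friction and masses are not known exactly. Their poses are not given: they have to be found in the camera images.
- stand: Fixed aluminium bridge. Origin: bench level, under its pocket's axis; z up. Deck 70 (x) by 104 (y) mm, underside 80 mm and top 120 mm above the bench. Side legs 8 mm thick, inner faces at y = +-44 mm; feet and plunger caps reach y = +-64 mm. Open below along x from both ends. Do not press the frame on the stand with more than 30 N.
- slot_centre (a point): Middle of the stand's underside, on the pocket's axis, 80 mm up; axes as the stand's. A steel plate here, 6 mm thick, has one window, 10 (x) by 14 (y) mm, leading to the pocket. The plate is clamped so that the window's centre is at y = 0 and somewhere from x = -8 to +8 mm: not measured, not visible from above, felt from below. Elsewhere the underside is flat and hard.
- pocket_mouth (a point): Centre of the mouth of the stand's round pocket, on the deck's top, 120 mm above the bench. Bore 47.5 mm, depth 28 mm; the pocket's floor is 92 mm above the bench and 12 mm above the underside of the stand.
- block: Loose grey resin disc, 46 mm diameter, 26 mm high, 60 g, a brick-coloured section in its top. Origin: centre of its underside, z up. Starts on the pocket's floor, top 2 mm below the deck, gripped by two spring plungers in the pocket's sides. A steady upward push of about 8 to 20 N moves it; the plungers then hold it where it is left.
- ejector: Loose aluminium C-shaped frame, 155 mm tall, about 280 g, standing on its foot. Origin: underside of the foot, on the common axis of rod and handle; z up. Foot 10 mm thick, x = -68 to +24 mm, 44 mm wide. Spine 12 (x) by 30 (y) mm at x = -62 mm, throat open to +x. Top arm z = 98 to 110 mm. With its x axis along the stand's x axis the throat clears the deck.
- rod_tip (a point): End of the frame's upright steel knockout rod, 38 mm above the foot's underside, 28 mm above the foot's top. Rod 8 mm in diameter, small chamfer, 5.6 mm flat end. Axes as the frame's. With the rod in the hole, the foot meets the stand's underside when the block has been raised 16 mm.
- handle (a point): Centre of the frame's black handle block, 132 mm above the foot's underside, on the rod's axis; axes as the frame's. 26 mm (x) by 22 mm (y), from 110 to 155 mm above the foot's underside. Grip it from above across its y faces.
- dropper_a: Bystander: amber dropper bottle, 34 mm in diameter, 85 mm tall. Origin: centre of its underside.
- dropper_b: Bystander: second amber dropper bottle, same size. Origin: centre of its underside.
- dish: Bystander: shallow glass dish, 84 mm across, 16 mm high. Origin: centre of its underside.
- slide_box: Bystander: blue slide box, 85 by 170 by 30 mm. Origin: centre of its underside.
- stain_jar: Bystander: green glass jar, 64 mm in diameter, 75 mm tall. Origin: centre of its underside.
- spatula: Bystander: small spatula about 170 mm long, lying flat. Origin: on its underside.
- beaker: Bystander: clear open beaker, 66 mm across, 80 mm tall. Origin: centre of its underside.
Not all that is in view belongs to the job. What is shaped like the ejector but green or pink is not meant.

How it is judged:
By the outcome, as a careful person would: the job done as asked, in the order asked, and still so for the second after the job is handed in, with the robot touching nothing.
It also fails if it takes over 72 s, if anything falls off the work surface, if the arm or the gripper's body presses on something with over 40 N, if the wrist force passes 120 N, or if a joint passes its speed limit or range.

## Working session

There is one attempt and no reset: what is moved stays moved. The work goes in short steps, Python scripts to look and compute and a shell command to move; the robot and the scene stay as the last step left them, time stands still between calls to the robot, and variables do not carry over. Pictures are saved under pics/ and viewed, at most 10 in all, crops included, and the job is handed in when it is done.

```bash
mkdir -p pics; cat > h.py <<'E'
import numpy as np, cv2
from rig import readout, capture, calibration, bot, look_for
def cam(name):
    c=calibration(name); s=readout.read_state()
    if name=='wrist':
        T=np.eye(4);T[:3,:3]=s['tcp_rot'];T[:3,3]=s['position'];T=T@np.array(c['mount'])
    else: T=np.array(c['T'])
    p,d=capture(name)
    return p,d,np.array(c['mtx']),c['k1'],T
def cloud(d,K,k1,T):
    v,u=np.mgrid[:d.shape[0],:d.shape[1]]
    uv=np.stack([u.ravel(),v.ravel()],1).astype(float)
    n=(uv-[K[0,2],K[1,2]])/[K[0,0],K[1,1]]
    x=n.copy()
    for _ in range(8): x=n/(1+k1*(x**2).sum(1,keepdims=True))
    P=np.c_[x,np.ones(len(x))]*d.ravel()[:,None]
    return (P@T[:3,:3].T+T[:3,3]).reshape(*d.shape,3)
E
python3 - <<'E'
from h import *
for n in ['scene','top']:
    p,d,K,k1,T=cam(n); np.savez(n,p=p,d=d,K=K,k1=k1,T=T)
    W=cloud(d,K,k1,T)
    cv2.imwrite(f'pics/{n}0.png',p[:,:,::-1])
    for t in ['stand','ejector','block','handle']:
        for r in look_for(t,n)[:3]:
            e=np.array(r['extent']).astype(int); c=W[(e[1]+e[3])//2,(e[0]+e[2])//2]
            print(n,t,round(r['conf'],2),e,c.round(3))
s=readout.read_state();print(s['position'],s['tcp_rot'],s['force'],s['opening'],s['time_s'])
print(calibration('wrist')['mount'])
E
```

```text
scene stand 0.56 [303 263 319 286] [ 0.725 -0.004  0.061]
scene ejector 0.75 [338 174 382 219] [0.609 0.282 0.   ]
scene ejector 0.63 [262 120 289 169] [0.312 0.207 0.004]
scene ejector 0.61 [285 153 313 202] [0.453 0.187 0.001]
scene block 0.67 [108 290 144 328] [ 0.516 -0.392  0.015]
scene block 0.61 [221 233 239 254] [ 0.57  -0.123  0.118]
scene handle 0.74 [335 170 384 217] [0.601 0.285 0.004]
scene handle 0.63 [264 122 291 167] [0.315 0.213 0.002]
scene handle 0.62 [283 153 319 203] [0.46  0.188 0.002]
top stand 0.87 [311 189 362 230] [ 0.561 -0.124  0.115]
top ejector 0.72 [193 282 239 307] [0.354 0.168 0.152]
top ejector 0.7 [177 169 215 212] [0.618 0.23  0.106]
top ejector 0.61 [216 222 241 261] [0.485 0.146 0.11 ]
top block 0.8 [328 197 348 212] [ 0.572 -0.129  0.123]
top handle 0.86 [177 164 211 212] [0.623 0.235 0.104]
top handle 0.79 [194 278 239 309] [0.356 0.168 0.153]
top handle 0.65 [214 218 237 262] [0.487 0.154 0.113]
[0.15687208 0.6049394  0.29221651] [[-9.67967067e-01  2.51077192e-01 -3.27024545e-05]
 [ 2.51077194e-01  9.67967062e-01 -9.52478880e-05]
 [ 7.74032653e-06 -1.00407659e-04 -9.99999995e-01]] [-0.68475435  1.49216471 -0.55219879] 1.0025103582689594 0.5
[[-1.29597166e-03 -9.52675499e-01 -3.03986370e-01  8.43914267e-02]
 [ 9.99998814e-01 -9.81843559e-04 -1.18621050e-03 -2.20201679e-04]
 [ 8.31606623e-04 -3.03987547e-01  9.52675642e-01 -9.25832164e-02]
 [ 0.00000000e+00  0.00000000e+00  0.00000000e+00  1.00000000e+00]]
```

View pics/scene0.png

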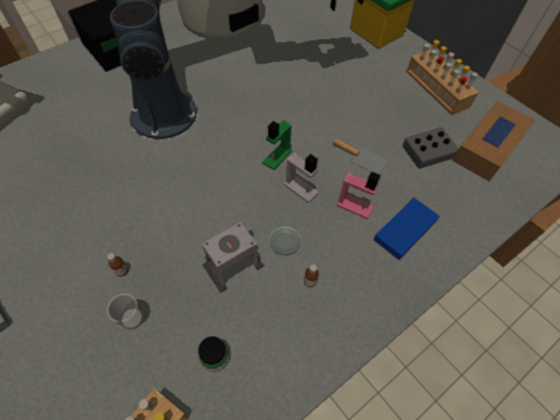

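View pics/top0.png

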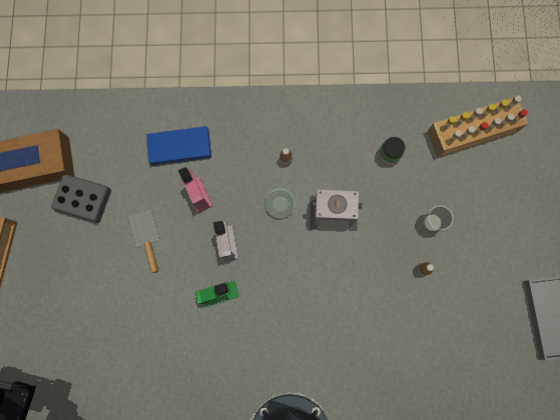

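The grey frame is the real ejector, with its handle at top (220,228) and its arm running to (232,255). Green (217,292) and pink (195,188) are decoys, and the stand is at (338,207). I'll get metric poses from depth.

```bash
cat > m.py <<'E'
from h import *
def rect(W,zlo,zhi,c,r):
    m=(W[...,2]>zlo)&(W[...,2]<zhi)&(np.hypot(W[...,0]-c[0],W[...,1]-c[1])<r)
    P=W[m]; (cx,cy),(w,h),a=cv2.minAreaRect((P[:,:2]*1000).astype(np.float32))
    return len(P),np.round([cx,cy,w,h,a,np.median(P[:,2])*1000],1)
E
python3 - <<'E'
from m import *
z=np.load('top.npz');W=cloud(z['d'],z['K'],z['k1'],z['T'])
print('deck',rect(W,.112,.13,(.57,-.125),.09))
print('handle',rect(W,.14,.17,(.485,.15),.06))
print('arm',rect(W,.09,.12,(.485,.15),.07))
print('all',rect(W,.09,.17,(.485,.15),.07))
print('foot',rect(W,.006,.016,(.485,.15),.09))
E
```

```text
deck (1209, array([ 573. , -126.8,  120.2,   71.9,   87. ,  120.2]))
handle (107, array([514.8, 164.5,  26. ,  22.3,   9. , 155.1]))
arm (324, array([488.6, 160.1,  83.4,  30.6,  10.3, 110.6]))
all (451, array([488.6, 160.1,  83.4,  30.6,  10.3, 112. ]))
foot (269, array([483.6, 154.7, 169.7, 167.7,  89.3,   8.9]))
```

```bash
cat > go.py <<'E'
import sys
from h import *
# usage: x y z yaw(of tool x, deg) -> row from the current measured pose
x,y,z,yaw=map(float,sys.argv[1:5]); s=readout.read_state(); R=np.array(s['tcp_rot'])
from scipy.spatial.transform import Rotation as Ro
a=np.radians(yaw);c,n=np.cos(a),np.sin(a)
G=np.array([[c,n,0],[n,-c,0],[0,0,-1.]])
d=R.T@(np.array([x,y,z])-s['position'])/.2; t=Ro.from_matrix(R.T@G).as_rotvec()/np.pi
print('row',d.round(4),t.round(4),'pos',np.round(s['position'],4),'F',np.round(s['force'],1),'M',np.round(s['moment'],2),'op',round(s['opening'],3),'gf',s['grasp_force'],'t',s['time_s'],'j',np.round(s['joint_positions'],1))
E
python3 -m pendant '[[-1,-0.735,0,0,0,-0.136,-1],[-1,-0.735,0,0,0,-0.136,-1],[-1,-0.735,0,0,0,-0.136,-1],[-1,-0.735,0,0,0,-0.136,-1],[-1,-0.735,0,0,0,-0.136,-1],[-1,-0.735,0,0,0,-0.136,-1],[-1,-0.735,0,0,0,-0.136,-1]]'
python3 go.py .515 .1645 .292 190
```

```text
time_s: 1.2
position: [0.3146, 0.4116, 0.2925]
tcp_rot: [[-0.986, -0.169, 0.0], [-0.169, 0.986, 0.001], [-0.0, 0.001, -1.0]]
force: [0.8, -0.1, 0.2]
opening: 0.998
grasp_force: 0.0
row [-0.7786 -1.3873  0.0019] [ 0.0002  0.     -0.0015] pos [0.3146 0.4116 0.2925] F [ 0.8 -0.1  0.2] M [ 0.02  0.01 -0.02] op 0.998 gf 0.0 t 1.2 j [ 40.2  22.   97.3   0.   60.7 -59.5]
```

```bash
python3 -m pendant '[[-0.55,-1,0,0,0,0,-1],[-0.55,-1,0,0,0,0,-1],[-0.55,-1,0,0,0,0,-1],[-0.55,-1,0,0,0,0,-1],[-0.55,-1,0,0,0,0,-1],[-0.55,-1,0,0,0,0,-1]]'
python3 -m pendant '[[-0.22,-0.38,0,0,0,0,-1],[-0.22,-0.38,0,0,0,0,-1],[-0.22,-0.38,0,0,0,0,-1],[-0.22,-0.38,0,0,0,0,-1]]' >/dev/null
python3 - <<'E'
from m import *
p,d,K,k1,T=cam('wrist');W=cloud(d,K,k1,T);cv2.imwrite('pics/w1.png',p[:,:,::-1])
c=(.5,.162)
print('handle',rect(W,.145,.17,c,.06)); print('arm',rect(W,.1,.118,c,.07)); print('all',rect(W,.09,.17,c,.07))
E
python3 go.py .515 .1645 .292 190
```

```text
time_s: 1.8
position: [0.4589, 0.2336, 0.2924]
tcp_rot: [[-0.985, -0.17, 0.002], [-0.17, 0.985, 0.0], [-0.002, -0.0, -1.0]]
force: [-1.0, 0.9, 1.0]
opening: 1.001
grasp_force: 0.0
handle (807, array([514.7, 166. ,  25.1,  21.3,   9.8, 154.9]))
arm (2065, array([489.1, 161.7,  82.5,  29.9,   9.8, 110.2]))
all (3109, array([489.1, 161.7,  82.6,  29.9,   9.8, 110.6]))
row [-0.013  -0.0252 -0.0004] [ 0.0004 -0.0006  0.0002] pos [0.5116 0.169  0.2919] F [-0.6  1.1  0.4] M [0.03 0.04 0.02] op 0.997 gf 0.0 t 2.25 j [  6.4  23.6  94.5   0.1  62.  -93.7]
```

View pics/w1.png

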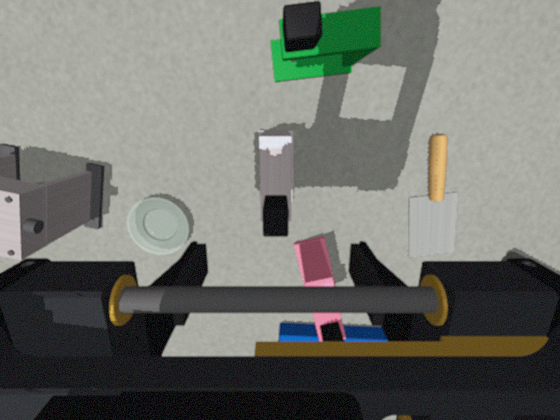

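The wrist view shows the ejector centred, with its handle at (276,215). The pose agrees with the top view to about 1 mm, so I'll descend and grip.

```bash
python3 -m pendant '[[-0.012,-0.02,0,0,0,0,-1],[-0.012,-0.02,0.2,0,0,0,-1],[-0.012,-0.02,0.4,0,0,0,-1],[-0.012,-0.02,0.545,0,0,0,-1],[-0.012,-0.02,0.545,0,0,0,-1],[-0.012,-0.02,0.545,0,0,0,-1]]' >/dev/null
python3 go.py .5147 .1655 .183 190
```

```text
row [0.0038 0.0057 0.0023] [ 0.     -0.0002  0.0001] pos [0.5156 0.1645 0.1835] F [0.7 0.  0.7] M [ 0.03 -0.04  0.01] op 1.0 gf 0.0 t 2.85 j [  5.9  32.8  99.8   0.   47.5 -94.2]
```

```bash
python3 -m pendant '[[0.003,0.006,0.002,0,0,0,-1],[0.003,0.006,0.002,0,0,0,1],[0.003,0.006,0.002,0,0,0,1],[0.003,0.006,0.002,0,0,0,1],[0.003,0.006,0.002,0,0,0,1],[0.003,0.006,0.002,0,0,0,1],[0.003,0.006,0.002,0,0,0,1],[0.003,0.006,0.002,0,0,0,1]]'
python3 -m pendant '[[0,0,0,0,0,0,1],[0,0,0,0,0,0,1],[0,0,0,0,0,0,1],[0,0,0,0,0,0,1]]' >/dev/null
python3 go.py .5147 .1655 .183 190
```

```text
time_s: 3.65
position: [0.5151, 0.1647, 0.1828]
tcp_rot: [[-0.985, -0.173, -0.0], [-0.173, 0.985, -0.0], [0.0, 0.0, -1.0]]
force: [-0.6, 0.4, -0.1]
opening: 0.446
grasp_force: 0.0
row [ 0.0009  0.0042 -0.0019] [-0.     -0.0001 -0.0003] pos [0.515  0.1647 0.1826] F [-0.3  0.2 -1.8] M [ 0.03 -0.05 -0.04] op 0.251 gf 29.989391604904085 t 4.05 j [  5.9  32.9  99.9  -0.   47.3 -94. ]
```

```bash
python3 -m pendant '[[0,0,-0.1,0,0,0,1],[0,0,-0.3,0,0,0,1],[0,-0.15,-0.5,0,0,0,1],[0.15,-0.35,-0.585,0,0,0.03,1],[0.25,-0.55,-0.585,0,0,0.072,1],[0.35,-0.75,-0.585,0,0,0.072,1],[0.45,-0.95,-0.585,0,0,0.072,1],[0.48,-0.98,-0.585,0,0,0.072,1]]'
python3 go.py .45 -.122 .3 177
```

```text
time_s: 4.85
position: [0.4534, -0.0485, 0.2998]
tcp_rot: [[-0.998, 0.057, -0.001], [0.057, 0.998, -0.002], [0.0, -0.002, -1.0]]
force: [0.4, 0.7, -3.5]
opening: 0.248
grasp_force: 30.0
row [-0.004  -0.3678 -0.0005] [-0.0006 -0.0001 -0.0015] pos [ 0.4534 -0.0485  0.2998] F [ 0.4  0.7 -3.5] M [ 0.15 -0.13 -0.05] op 0.248 gf 29.99736855039373 t 4.85 j [-2.010e+01  1.660e+01  1.049e+02 -1.000e-01  5.850e+01 -1.068e+02]
```

```bash
python3 -m pendant '[[0,-0.2,0,0,0,0,1],[0,-0.36,0,0,0,0,1],[0,-0.36,0,0,0,0,1],[0,-0.36,0,0,0,0,1],[0,-0.36,0,0,0,0,1]]' >/dev/null
python3 - <<'E'
from m import *
p,d,K,k1,T=cam('wrist');W=cloud(d,K,k1,T);cv2.imwrite('pics/w2.png',p[:,:,::-1])
np.savez('w2',p=p,W=W)
m=(abs(W[...,2]-.120)<.0035)&(np.hypot(W[...,0]-.573,W[...,1]+.127)<.075)
o=p.copy();o[m]=[255,0,255];cv2.imwrite('pics/w2m.png',np.hstack([p,o])[:,:,::-1][::1])
print('deck',rect(W,.1165,.1235,(.573,-.127),.075))
s=readout.read_state();R=np.array(s['tcp_rot']);P=np.array(s['position'])
L=(W-P)@R; mm=(abs(L[...,2]-.0276)<.004)&(abs(L[...,1])<.03)&(abs(L[...,0])<.03)
print('handle in tool',len(L[mm]),L[mm].mean(0) if mm.any() else '')
E
python3 go.py .45 -.122 .3 177
```

```text
deck (1078, array([ 595.2, -124.4,   78.1,   29.3,   89.6,  119.9]))
handle in tool 1480 [ 0.00514839 -0.00079956  0.02797652]
row [-0.0002 -0.033  -0.0021] [ 0.0003 -0.0003  0.0003] pos [ 0.4503 -0.1154  0.2996] F [ 0.6  0.2 -2.9] M [ 0.01 -0.07  0.01] op 0.254 gf 29.99817694304511 t 5.4 j [ -28.2   17.3  103.8    0.    59.  -115.3]
```

View pics/w2.png

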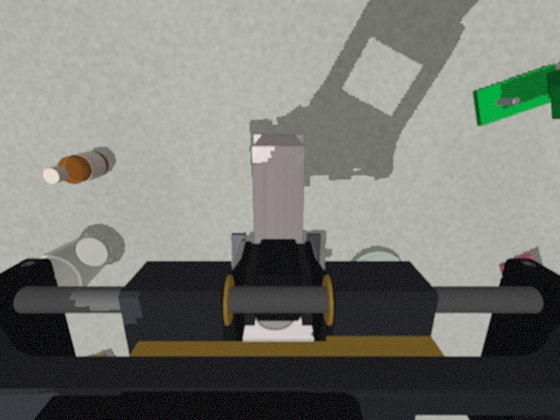

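The wrist view is blocked: the stand is hidden behind the gripper at about (280,330). I'll fit the deck from the fixed cameras instead.

```bash
cat > deck.py <<'E'
from m import *
from scipy.optimize import minimize
def deck(W,c0=(.573,-.127)):
    # maximise points inside 70x104 rectangle (deck-level) minus deck-level points outside, over centre and yaw
    m=(abs(W[...,2]-.119)<.006)&(np.hypot(W[...,0]-c0[0],W[...,1]-c0[1])<.09)
    P=W[m][:,:2]
    def cost(q,s=.0015):
        a=q[2];d=P-q[:2];x=d[:,0]*np.cos(a)+d[:,1]*np.sin(a);y=-d[:,0]*np.sin(a)+d[:,1]*np.cos(a)
        # softly penalise points outside; small box shift symmetric
        return (np.maximum(abs(x)-.0335,0)**2+np.maximum(abs(y)-.0505,0)**2).clip(0,.006**2).sum()*1e4
    best=min((minimize(cost,[c0[0]+dx,c0[1]+dy,a],method='Nelder-Mead',options=dict(xatol=1e-5,fatol=1e-8,maxiter=2000)) for dx in(-.004,.004) for dy in(-.004,.004) for a in(-.1,0,.1)),key=lambda r:r.fun)
    return len(P),best.x[:2].round(4),np.degrees(best.x[2]).round(2),best.fun, P.mean(0).round(4)
E
python3 - <<'E'
from deck import *
for n in ['top','scene']:
    z=np.load(n+'.npz');W=cloud(z['d'],z['K'],z['k1'],z['T']); print(n,deck(W))
    p=z['p']; 
    if n=='top':
        cr=cv2.resize(p[170:245,290:385],None,fx=6,fy=6,interpolation=cv2.INTER_CUBIC); cv2.imwrite('pics/crop1.png',cr[:,:,::-1])
E
```

```text
top (1154, array([ 0.5728, -0.1269]), np.float64(-3.13), np.float64(11.607025503959102), array([ 0.5725, -0.127 ]))
scene (1351, array([ 0.5714, -0.1258]), np.float64(-3.1), np.float64(14.785597312619277), array([ 0.5727, -0.1268]))
```

View pics/crop1.png

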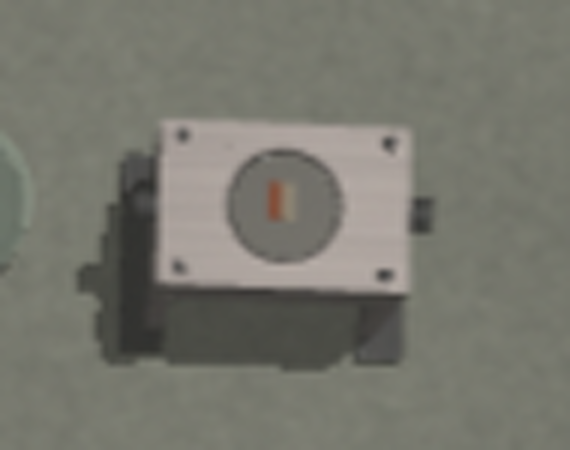

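The deck, pocket and yaw are clear in the crop (disc centre at about (285,205)). The stand is at (0.5725,-0.1267) with yaw -3.1°. Next I'll move to the approach pose.

```bash
python3 go.py .4527 -.1202 .2126 176.9
```

```text
row [-0.0137 -0.0237  0.4348] [ 0.0003 -0.0003  0.0009] pos [ 0.4503 -0.1154  0.2996] F [ 0.6  0.2 -2.9] M [ 0.01 -0.07  0.01] op 0.254 gf 29.99817694304511 t 5.4 j [ -28.2   17.3  103.8    0.    59.  -115.3]
```

```bash
python3 -m pendant '[[-0.014,-0.024,0.1,0,0,0.001,1],[-0.014,-0.024,0.25,0,0,0.001,1],[-0.014,-0.024,0.4,0,0,0.001,1],[-0.014,-0.024,0.435,0,0,0.001,1],[-0.014,-0.024,0.435,0,0,0.001,1],[-0.014,-0.024,0.435,0,0,0.001,1]]' >/dev/null
python3 go.py .5625 -.1262 .2126 176.9
python3 - <<'E'
from h import *
p,d,K,k1,T=cam('scene'); cv2.imwrite('pics/s2.png',cv2.resize(p[170:310,160:350],None,fx=4,fy=4)[:,:,::-1])
E
```

```text
row [-0.5432  0.0066  0.0066] [-0.0002  0.0005 -0.0002] pos [ 0.454  -0.1216  0.2137] F [ 0.2  0.6 -3. ] M [ 0.   -0.14 -0.05] op 0.252 gf 29.997994860168546 t 6.0 j [ -28.7   25.7  108.5    0.    45.7 -115.5]
```

View pics/s2.png

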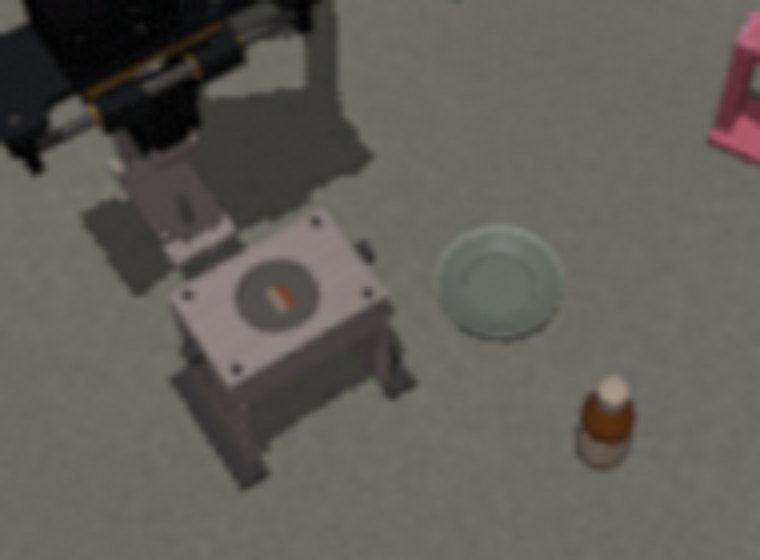

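The frame is lined up: rod at crop (187,212), deck ahead of it, and nothing touching. I'll slide it in.

```bash
python3 -m pendant '[[-0.1,0.007,0.005,0,0,0,1],[-0.2,0.007,0.005,0,0,0,1],[-0.3,0.007,0.005,0,0,0,1],[-0.4,0.007,0.005,0,0,0,1],[-0.5,0.007,0.005,0,0,0,1],[-0.553,0.007,0.005,0,0,0,1],[-0.553,0.007,0.005,0,0,0,1],[-0.553,0.007,0.005,0,0,0,1]]'
python3 go.py .5645 -.1263 .2226 176.9
```

```text
time_s: 6.85
position: [0.5628, -0.1262, 0.2121]
tcp_rot: [[-0.998, 0.056, -0.001], [0.056, 0.998, 0.0], [0.001, 0.0, -1.0]]
force: [-0.4, 0.3, -2.2]
opening: 0.252
grasp_force: 30.0
row [-0.0083  0.0001 -0.0524] [ 0.0001 -0.0004 -0.0005] pos [ 0.5628 -0.1262  0.2121] F [-0.4  0.3 -2.2] M [ 0.04 -0.06  0.02] op 0.252 gf 29.998062676750124 t 6.85 j [ -23.7   32.5   93.4   -0.    54.2 -110.5]
```

```bash
for i in 1; do python3 -m pendant '[[0,0,-0.02,0,0,0,1],[0,0,-0.04,0,0,0,1],[0,0,-0.05,0,0,0,1],[0,0,-0.05,0,0,0,1]]'; done
python3 -m pendant '[[0,0,0,0,0,0,1],[0,0,0,0,0,0,1]]'
python3 go.py .5645 -.1263 .2246 176.9
```

```text
time_s: 7.25
position: [0.5637, -0.1267, 0.2225]
tcp_rot: [[-0.998, 0.056, 0.001], [0.056, 0.998, -0.0], [-0.001, -0.0, -1.0]]
force: [0.1, 0.8, -3.1]
opening: 0.252
grasp_force: 30.0
time_s: 7.45
position: [0.5635, -0.1265, 0.2218]
tcp_rot: [[-0.998, 0.056, -0.0], [0.056, 0.998, 0.0], [0.0, 0.0, -1.0]]
force: [-0.9, 0.4, -3.0]
opening: 0.253
grasp_force: 30.0
row [-0.0048  0.0012 -0.0142] [ 0.     -0.0001 -0.0006] pos [ 0.5635 -0.1265  0.2218] F [-0.9  0.4 -3. ] M [ 0.07 -0.07  0.03] op 0.253 gf 29.998094716574997 t 7.45 j [ -23.7   31.8   92.9    0.    55.4 -110.5]
```

```bash
for i in 1; do python3 -m pendant '[[-0.005,0,0,0,0,0,1],[-0.005,0,-0.005,0,0,0,1],[-0.005,0,-0.01,0,0,0,1],[-0.005,0,-0.01,0,0,0,1]]' | sed -n 2p\;4p; python3 -m pendant '[[0,0,-0.003,0,0,0,1],[0,0,-0.005,0,0,0,1],[0,0,-0.005,0,0,0,1]]'| sed -n 2p\;4p;  python3 -m pendant '[[0,0,-0.003,0,0,0,1],[0,0,-0.005,0,0,0,1],[0,0,-0.005,0,0,0,1]]'| sed -n 2p\;4p; done
```

```text
position: [0.5648, -0.1266, 0.224]
force: [-0.1, 0.8, -1.5]
position: [0.5646, -0.1265, 0.2248]
force: [-0.3, 0.7, -3.1]
position: [0.5645, -0.1266, 0.2254]
force: [0.7, -0.7, -7.1]
```

Contact has been felt at about -4 N. I'll slide along in light contact and watch for the force to drop.

```bash
f(){ sed -n '2p;4p'|tr '\n' ' ';echo; }; python3 -m pendant '[[0,0,-0.002,0,0,0,1],[0,0,-0.002,0,0,0,1],[0,0,-0.002,0,0,0,1]]'|f
python3 -m pendant '[[-0.005,0,0,0,0,0,1],[-0.005,0,0,0,0,0,1],[-0.005,0,0,0,0,0,1]]'|f
python3 -m pendant '[[-0.005,0,0,0,0,0,1],[-0.005,0,0,0,0,0,1],[-0.005,0,0,0,0,0,1]]'|f
python3 -m pendant '[[-0.005,0,0,0,0,0,1],[-0.005,0,0,0,0,0,1],[-0.005,0,0,0,0,0,1]]'|f
```

```text
position: [0.5645, -0.1265, 0.2257] force: [1.2, -0.2, -10.8] 
position: [0.565, -0.1265, 0.2258] force: [-1.2, -1.8, -10.3] 
position: [0.5677, -0.127, 0.2276] force: [-0.1, -0.2, -3.6] 
position: [0.5679, -0.1268, 0.2265] force: [1.0, -0.3, -3.0]
```

The force fell off between u≈-7 and -6, so the window centre should be near u≈-4.3. I'll centre there and enter gently.

```bash
f(){ sed -n '2p;4p'|tr '\n' ' ';echo; }; python3 -m pendant '[[-0.003,0,0,0,0,0,1],[-0.003,0,-0.003,0,0,0,1],[-0.003,0,-0.005,0,0,0,1],[-0.003,0,-0.005,0,0,0,1]]'|f
python3 -m pendant '[[0,0,-0.003,0,0,0,1],[0,0,-0.006,0,0,0,1],[0,0,-0.008,0,0,0,1],[0,0,-0.01,0,0,0,1],[0,0,-0.01,0,0,0,1]]'|f
python3 -m pendant '[[0,0,0,0,0,0,1]]'|f
```

```text
position: [0.5683, -0.1268, 0.2273] force: [0.2, -0.4, -2.0] 
position: [0.5683, -0.1268, 0.2293] force: [0.1, 0.3, -2.0] 
position: [0.5683, -0.1268, 0.2293] force: [-0.4, 0.1, -2.4]
```

```bash
f(){ sed -n '2p;4p'|tr '\n' ' ';echo; }; python3 -m pendant '[[0,0,-0.006,0,0,0,1],[0,0,-0.012,0,0,0,1],[0,0,-0.018,0,0,0,1],[0,0,-0.024,0,0,0,1],[0,0,-0.03,0,0,0,1],[0,0,-0.03,0,0,0,1]]'|f
python3 -m pendant '[[0,0,-0.004,0,0,0,1],[0,0,-0.008,0,0,0,1],[0,0,-0.01,0,0,0,1],[0,0,-0.01,0,0,0,1]]'|f
python3 -m pendant '[[0,0,-0.003,0,0,0,1],[0,0,-0.005,0,0,0,1],[0,0,-0.005,0,0,0,1]]'|f
```

```text
position: [0.5683, -0.1268, 0.2355] force: [-0.4, -0.4, -3.2] 
position: [0.5682, -0.1267, 0.2368] force: [0.5, 0.1, -5.7] 
position: [0.5679, -0.1266, 0.2374] force: [1.3, -0.2, -10.8]
```

Block contact came at TCP z≈0.237, as expected. Pushing slowly now.

```bash
f(){ sed -n '2p;4p'|tr '\n' ' ';echo; }; python3 -m pendant '[[0,0,-0.003,0,0,0,1],[0,0,-0.006,0,0,0,1],[0,0,-0.01,0,0,0,1],[0,0,-0.01,0,0,0,1]]'|f
python3 -m pendant '[[0,0,-0.003,0,0,0,1],[0,0,-0.006,0,0,0,1],[0,0,-0.01,0,0,0,1],[0,0,-0.01,0,0,0,1]]'|f
python3 -m pendant '[[0,0,-0.003,0,0,0,1],[0,0,-0.006,0,0,0,1],[0,0,-0.01,0,0,0,1],[0,0,-0.01,0,0,0,1]]'|f
```

```text
position: [0.5675, -0.1266, 0.2396] force: [-0.2, -0.9, -15.6] 
position: [0.5676, -0.1266, 0.2423] force: [-1.6, -1.0, -15.1] 
position: [0.5677, -0.1266, 0.2442] force: [-2.9, -0.1, -15.7]
```

```bash
f(){ sed -n '2p;4p'|tr '\n' ' ';echo; }; python3 -m pendant '[[0,0,-0.003,0,0,0,1],[0,0,-0.006,0,0,0,1],[0,0,-0.01,0,0,0,1],[0,0,-0.01,0,0,0,1]]'|f
python3 -m pendant '[[0,0,-0.003,0,0,0,1],[0,0,-0.006,0,0,0,1],[0,0,-0.01,0,0,0,1],[0,0,-0.01,0,0,0,1]]'|f
cat > chk.py <<'E'
from h import *
p,d,K,k1,T=cam('scene');W=cloud(d,K,k1,T)
r=np.hypot(W[...,0]-.5725,W[...,1]+.1267); Z=W[...,2]
a=Z[(r<.019)&(Z>.1)&(Z<.15)];b=Z[(r>.028)&(r<.034)&(Z>.11)&(Z<.125)]
print('block z',len(a),np.percentile(a,[10,50,90]).round(4),'deck',len(b),np.median(b))
cv2.imwrite('pics/chk.png',cv2.resize(p[170:310,160:350],None,fx=4,fy=4)[:,:,::-1])
E
python3 chk.py
```

```text
position: [0.5678, -0.1266, 0.2462] force: [-3.7, 0.1, -15.3] 
position: [0.5678, -0.1266, 0.2484] force: [-6.0, 0.4, -15.7] 
block z 174 [0.1282 0.1307 0.1327] deck 167 0.12169372880143481
```

View pics/chk.png

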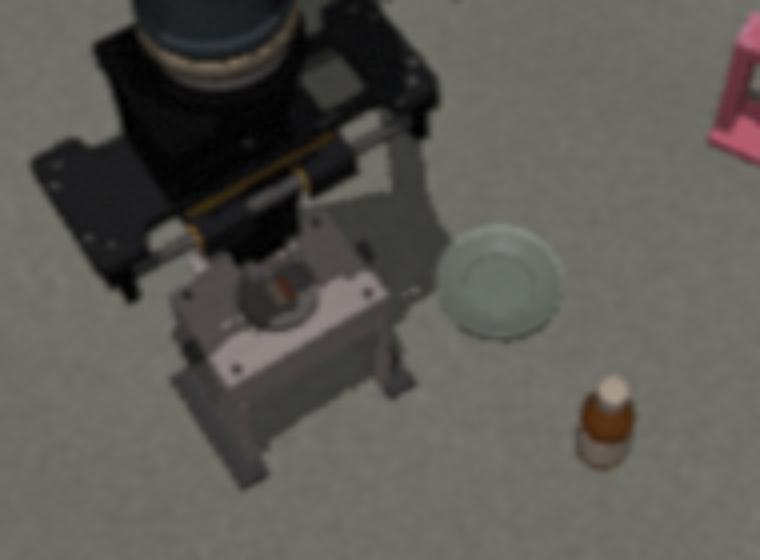

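The block now stands about 9 mm proud at crop (278,290). I'll relieve the side force a little and add the last 0.8 mm.

```bash
f(){ sed -n '2p;4p'|tr '\n' ' ';echo; }; python3 -m pendant '[[0.002,0,0,0,0,0,1],[0.003,0,0,0,0,0,1],[0.003,0,-0.002,0,0,0,1],[0.003,0,-0.004,0,0,0,1],[0.003,0,-0.004,0,0,0,1]]'|f
python3 chk.py
python3 go.py .5678 -.1266 .2121 176.9
```

```text
position: [0.5676, -0.1267, 0.249] force: [-3.9, -1.1, -16.6] 
block z 175 [0.129  0.1316 0.1333] deck 164 0.12187584657888578
row [-0.0011  0.0004  0.1845] [ 0.     -0.0001 -0.0006] pos [ 0.5676 -0.1267  0.249 ] F [ -5.2  -0.6 -16.1] M [-0.11  1.1   0.02] op 0.253 gf 29.998893197625875 t 14.55 j [ -23.6   29.9   91.     0.    59.1 -110.4]
```

Now at 12 mm lift. I'll withdraw to TCP z≈0.220, where the tip clears the underside (below 80 mm) and the arm clears the raised block.

```bash
f(){ sed -n '2p;4p'|tr '\n' ' ';echo; }; python3 -m pendant '[[0.002,0,0.01,0,0,0,1],[0.002,0,0.03,0,0,0,1],[0.002,0,0.05,0,0,0,1],[0.002,0,0.07,0,0,0,1],[0.002,0,0.09,0,0,0,1],[0.002,0,0.11,0,0,0,1],[0.002,0,0.13,0,0,0,1],[0.002,0,0.14,0,0,0,1]]'|f
python3 -m pendant '[[0,0,0.004,0,0,0,1],[0,0,0.006,0,0,0,1],[0,0,0.006,0,0,0,1]]'|f
python3 chk.py
python3 go.py .4427 -.1197 .220 176.9
```

```text
position: [0.571, -0.1278, 0.2243] force: [0.2, 0.0, -1.5] 
position: [0.5688, -0.1272, 0.221] force: [0.3, -0.0, -2.7] 
block z 123 [0.1286 0.1311 0.1477] deck 153 0.12172062821746443
row [0.6294 0.0015 0.0011] [-0.0003  0.001  -0.0006] pos [ 0.5684 -0.127   0.2206] F [ 1.2  0.8 -2.6] M [ 0.04 -0.1   0.03] op 0.253 gf 29.99807932181284 t 15.7 j [ -23.6   32.1   92.4    0.    55.3 -110.4]
```

```bash
f(){ sed -n '2p;4p'|tr '\n' ' ';echo; }; python3 -m pendant '[[0.03,0,0,0,0,0,1],[0.1,0,0,0,0,0,1],[0.2,0,0,0,0,0,1],[0.3,0,0,0,0,0,1],[0.42,0,0,0,0,0,1],[0.54,0,0,0,0,0,1],[0.66,0,0,0,0,0,1],[0.68,0,0,0,0,0,1]]'|f
python3 -m pendant '[[0,0,0,0,0,0,1],[0,0,0.05,0,0,0,1],[0,0,0.1,0,0,0,1],[0,0,0.15,0,0,0,1],[0,0,0.17,0,0,0,1],[0,0,0.17,0,0,0,1],[0,0,0.17,0,0,0,1]]'|f
python3 go.py .4327 -.1191 .1826 176.9
```

```text
position: [0.4281, -0.1178, 0.2197] force: [0.3, 0.8, -2.9] 
position: [0.4316, -0.1191, 0.1856] force: [-0.2, -0.1, -2.5] 
row [-0.0055  0.0003  0.0148] [ 0.0001 -0.0001 -0.0005] pos [ 0.4316 -0.1191  0.1856] F [-0.2 -0.1 -2.5] M [-0.   -0.09  0.01] op 0.246 gf 29.998158768285066 t 17.2 j [ -29.8   27.5  112.8   -0.    39.7 -116.6]
```

```bash
f(){ sed -n '2p;4p'|tr '\n' ' ';echo; }; python3 -m pendant '[[0,0,0.004,0,0,0,1],[0,0,0.008,0,0,0,1],[0,0,0.01,0,0,0,1],[0,0,0.01,0,0,0,1]]'|f
python3 -m pendant '[[0,0,0.002,0,0,0,1],[0,0,0.003,0,0,0,1],[0,0,0.003,0,0,0,1]]'|f
python3 -m pendant '[[0,0,0.002,0,0,0,1],[0,0,0.003,0,0,0,1],[0,0,0.003,0,0,0,1]]'|f
```

```text
position: [0.4315, -0.1191, 0.184] force: [-0.2, 0.7, -2.6] 
position: [0.4315, -0.1191, 0.1833] force: [-0.3, 0.3, -3.0] 
position: [0.4315, -0.1191, 0.1827] force: [-0.7, 0.2, -2.0]
```

```bash
f(){ sed -n '2p;4p'|tr '\n' ' ';echo; }; python3 -m pendant '[[0,0,0.002,0,0,0,1],[0,0,0.003,0,0,0,1],[0,0,0.003,0,0,0,1]]'|f
python3 -m pendant '[[0,0,0.002,0,0,0,1],[0,0,0.002,0,0,0,1],[0,0,0.002,0,0,0,1]]'|f
```

```text
position: [0.4317, -0.1191, 0.1826] force: [0.2, 0.9, 4.5] 
position: [0.4317, -0.1191, 0.1825] force: [-1.1, 0.8, 9.4]
```

The foot is on the bench. Releasing and retreating.

```bash
python3 -m pendant '[[0,0,-0.003,0,0,0,1],[0,0,-0.003,0,0,0,1],[0,0,-0.003,0,0,0,-1],[0,0,-0.003,0,0,0,-1],[0,0,-0.003,0,0,0,-1],[0,0,-0.003,0,0,0,-1],[0,0,-0.003,0,0,0,-1],[0,0,-0.003,0,0,0,-1]]' | tail -3
python3 -m pendant '[[0,0,0,0,0,0,-1],[0,0,-0.1,0,0,0,-1],[0,0,-0.25,0,0,0,-1],[0,0,-0.5,0,0,0,-1],[0,0,-0.75,0,0,0,-1],[0,0,-0.75,0,0,0,-1],[0,0,-0.75,0,0,0,-1]]'
python3 - <<'E'
from h import *
p,d,K,k1,T=cam('scene');W=cloud(d,K,k1,T)
r=np.hypot(W[...,0]-.5725,W[...,1]+.1267); Z=W[...,2]
a=(r<.03)&(Z>.125)&(Z<.15);print(W[a].mean(0),np.median(Z[a]),'deck',np.median(Z[(r>.028)&(r<.034)&(Z>.11)&(Z<.125)]))
cv2.imwrite('pics/end.png',cv2.resize(p[100:350,90:430],None,fx=2.3,fy=2.3)[:,:,::-1])
E
```

```text
force: [0.5, -0.0, 0.6]
opening: 0.714
grasp_force: 0.0
time_s: 20.3
position: [0.4317, -0.1192, 0.3335]
tcp_rot: [[-0.998, 0.056, 0.003], [0.056, 0.998, -0.002], [-0.003, -0.002, -1.0]]
force: [-0.4, 0.7, -0.6]
opening: 0.998
grasp_force: 0.0
[ 0.57313585 -0.12562551  0.13080567] 0.1310501017480441 deck 0.1217886961174609
```

View pics/end.png

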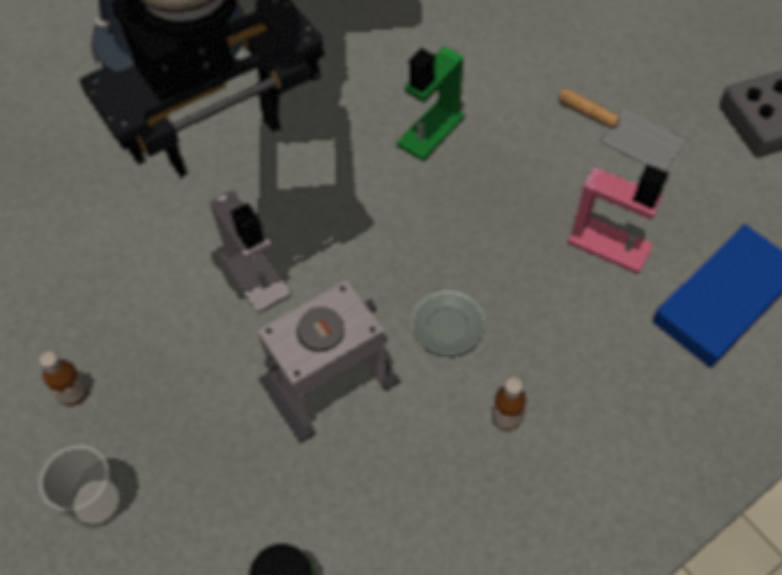

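The block stands proud at (320,328), the frame is upright and clear of the stand at (245,245), and everything else is where it was.

```bash
python3 -c "
from rig import bot; print(bot.hand_in())"
```

```text
the job is handed in; nothing more can be done
None
```

The job is handed in: the block stands about 9–10 mm out of its pocket, the rod is drawn out, the ejector frame is upright on the bench clear of the stand, and the bystanders look undisturbed in the final picture.

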